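# Restock the torch spares case and clip its cover shut

### The job

Restock the torch spares case: take every spent (red-capped) tube out of the blue case into the dark scrap tray, and move every fresh (green-capped) tube from the wooden rack into the case's holes, cap up and fully down. Only then set the orange cover over the case and press it straight down until both clips snap under the rim and it sits level, fully home. Leave the tin, the magnet and the spanner where they are.

Things in the scene. Friction and masses are not known exactly. Their poses are not given: they have to be found in the camera images.
- case: Blue spares case, fixed. Origin: centre of its underside, y along the row of holes. Grey foot plate 80 x 206 x 6 mm (x, y, z), on it a blue plinth 56 x 168 mm, its top 34 mm above the bench, with 4 round holes 23 mm wide along y (y = -60, -20, 20, 60 mm), 28 mm deep, 2 mm chamfer. A seated tube's middle is 41 mm up, its top 76 mm up.
- case_rim (a point): Middle of the underside of the white rim bead at the case's +y end (18.5 mm above the bench; a like one at the -y end). Each bead is 24 mm wide, sticks out 5 mm from the plinth and is 4.5 mm tall; the cover's clips snap under them.
- rack: Pale wooden tube rack, fixed to the bench, 46 x 162 x 30 mm (x, y, z), four holes 23 mm wide in a row along y (at y = -60, -20, 20, 60 mm), 24 mm deep; tubes in it stand with their middle 41 mm up. Origin at the centre of its underside.
- tray: Dark steel scrap tray, fixed to the bench, open on top, 100 x 150 x 35 mm (x, y, z), walls and floor 3 mm. Origin at the centre of its underside.
- cover: Loose orange dust cover for the case, 220 g, 65 x 177 mm (x, y; 79 mm wide over a steel flange at its foot), open below, top 76 mm up; origin at the centre of its underside, y along its length, either way round fits. Its mouth, 59 x 171 mm (1.5 mm clear of the plinth), flares 3.5 mm outward over the lowest 6 mm. It clears the tubes. Home, it rests on the plinth, underside 6.5 mm up.
- cover_grip (a point): On the centre line of the cover's black handle block, which stands in the middle of its top: 18 mm wide (x), 64 mm long (y), from 76 to 110 mm above the cover's underside. This point is at 100 mm.
- clip_a (a joint): Angle (rad) of the steel clip arm outside the cover's +y end, hinged 52 mm up, hook at its foot: 0 at rest or snapped, about 0.08 spread while passing the rim; a spring returns it. The hooks catch on the rims with the cover's underside about 19 mm above the bench; 10 to 20 N straight down on the handle snaps them under.
- clip_b (a joint): The same for the clip arm at the cover's -y end.
- case_seat0 (a point): Centre of the floor of hole 0 of the case, 28 mm below its mouth.
- case_seat1 (a point): Centre of the floor of hole 1 of the case, 28 mm below its mouth.
- case_seat2 (a point): Centre of the floor of hole 2 of the case, 28 mm below its mouth.
- case_seat3 (a point): Centre of the floor of hole 3 of the case, 28 mm below its mouth.
- fresh0: upright plastic tube, 20 mm diameter, 70 mm long, 35 g, tapered foot, white below with a green cap that is its upper 23 mm and no wider; origin at its middle, z along it towards the cap. Fresh spares; starts in the rack. May be absent.
- fresh1: upright plastic tube, 20 mm diameter, 70 mm long, 35 g, tapered foot, white below with a green cap that is its upper 23 mm and no wider; origin at its middle, z along it towards the cap. Fresh spares; starts in the rack. May be absent.
- fresh2: upright plastic tube, 20 mm diameter, 70 mm long, 35 g, tapered foot, white below with a green cap that is its upper 23 mm and no wider; origin at its middle, z along it towards the cap. Fresh spares; starts in the rack. May be absent.
- fresh3: upright plastic tube, 20 mm diameter, 70 mm long, 35 g, tapered foot, white below with a green cap that is its upper 23 mm and no wider; origin at its middle, z along it towards the cap. Fresh spares; starts in the rack. May be absent.
- spent0: upright plastic tube, 20 mm diameter, 70 mm long, 35 g, tapered foot, white below with a red cap that is its upper 23 mm and no wider; origin at its middle, z along it towards the cap. Spent parts; starts in one of the case's holes. May be absent.
- spent1: upright plastic tube, 20 mm diameter, 70 mm long, 35 g, tapered foot, white below with a red cap that is its upper 23 mm and no wider; origin at its middle, z along it towards the cap. Spent parts; starts in one of the case's holes. May be absent.
- spent2: upright plastic tube, 20 mm diameter, 70 mm long, 35 g, tapered foot, white below with a red cap that is its upper 23 mm and no wider; origin at its middle, z along it towards the cap. Spent parts; starts in one of the case's holes. May be absent.
- spent3: upright plastic tube, 20 mm diameter, 70 mm long, 35 g, tapered foot, white below with a red cap that is its upper 23 mm and no wider; origin at its middle, z along it towards the cap. Spent parts; starts in one of the case's holes. May be absent.
- tin: Bystander: a yellow-labelled tin, 66 mm wide, 60 mm tall; origin at the centre of its underside.
- magnet: Bystander: a red welding magnet block, 50 x 50 x 18 mm; origin at the centre of its underside.
- spanner: Bystander: a steel spanner lying on the bench.

How it is judged:
On the way, in this order (a step that is already met when the one before it is completed fails the run):
1. every spent tube lies or stands in the scrap tray and every fresh tube is fully down in a hole of the case, before the cover is on (x of fresh0 in the frame of case between -0.006 and 0.006 m and y of fresh0 in the frame of case between -0.068 and 0.068 m and z of fresh0 in the frame of case between 0.03 and 0.045 m and angle between each of fresh0, fresh1, fresh2, fresh3's own z axis and vertical below 0.15 rad and x of fresh1 in the frame of case between -0.006 and 0.006 m and y of fresh1 in the frame of case between -0.068 and 0.068 m and z of fresh1 in the frame of case between 0.03 and 0.045 m and x of fresh2 in the frame of case between -0.006 and 0.006 m and y of fresh2 in the frame of case between -0.068 and 0.068 m and z of fresh2 in the frame of case between 0.03 and 0.045 m and x of fresh3 in the frame of case between -0.006 and 0.006 m and y of fresh3 in the frame of case between -0.068 and 0.068 m and z of fresh3 in the frame of case between 0.03 and 0.045 m and x of spent0 in the frame of tray between -0.05 and 0.05 m and y of spent0 in the frame of tray between -0.075 and 0.075 m and z of spent0 in the frame of tray between 0 and 0.06 m and x of spent1 in the frame of tray between -0.05 and 0.05 m and y of spent1 in the frame of tray between -0.075 and 0.075 m and z of spent1 in the frame of tray between 0 and 0.06 m and x of spent2 in the frame of tray between -0.05 and 0.05 m and y of spent2 in the frame of tray between -0.075 and 0.075 m and z of spent2 in the frame of tray between 0 and 0.06 m and x of spent3 in the frame of tray between -0.05 and 0.05 m and y of spent3 in the frame of tray between -0.075 and 0.075 m and z of spent3 in the frame of tray between 0 and 0.06 m and not (x of cover in the frame of case between -0.006 and 0.006 m and y of cover in the frame of case between -0.006 and 0.006 m and z of cover in the frame of case between 0 and 0.009 m and angle between the y axis of cover and the y axis of case, either way round below 0.06 rad and angle between cover's own z axis and vertical below 0.05 rad and value of joint each of clip_a, clip_b below 0.05 rad)), for 0.2 s.
2. the cover is snapped down, fully home (x of cover in the frame of case between -0.006 and 0.006 m and y of cover in the frame of case between -0.006 and 0.006 m and z of cover in the frame of case between 0 and 0.009 m and angle between the y axis of cover and the y axis of case, either way round below 0.06 rad and angle between cover's own z axis and vertical below 0.05 rad and value of joint each of clip_a, clip_b below 0.05 rad), for 0.2 s.
At the end, for the whole second after the job is handed in: Spent tubes in the tray (middle inside its walls, under 60 mm up); fresh tubes cap up, fully down in case holes (middle 30 to 45 mm up, tilt under 0.15 rad); cover centred within 6 mm, level, underside under 9 mm up, both clips under 0.05 rad; all at rest (all of step 2 and x of fresh0 in the frame of case between -0.006 and 0.006 m and y of fresh0 in the frame of case between -0.068 and 0.068 m and z of fresh0 in the frame of case between 0.03 and 0.045 m and angle between each of fresh0, fresh1, fresh2, fresh3's own z axis and vertical below 0.15 rad and x of fresh1 in the frame of case between -0.006 and 0.006 m and y of fresh1 in the frame of case between -0.068 and 0.068 m and z of fresh1 in the frame of case between 0.03 and 0.045 m and x of fresh2 in the frame of case between -0.006 and 0.006 m and y of fresh2 in the frame of case between -0.068 and 0.068 m and z of fresh2 in the frame of case between 0.03 and 0.045 m and x of fresh3 in the frame of case between -0.006 and 0.006 m and y of fresh3 in the frame of case between -0.068 and 0.068 m and z of fresh3 in the frame of case between 0.03 and 0.045 m and x of spent0 in the frame of tray between -0.05 and 0.05 m and y of spent0 in the frame of tray between -0.075 and 0.075 m and z of spent0 in the frame of tray between 0 and 0.06 m and x of spent1 in the frame of tray between -0.05 and 0.05 m and y of spent1 in the frame of tray between -0.075 and 0.075 m and z of spent1 in the frame of tray between 0 and 0.06 m and x of spent2 in the frame of tray between -0.05 and 0.05 m and y of spent2 in the frame of tray between -0.075 and 0.075 m and z of spent2 in the frame of tray between 0 and 0.06 m and x of spent3 in the frame of tray between -0.05 and 0.05 m and y of spent3 in the frame of tray between -0.075 and 0.075 m and z of spent3 in the frame of tray between 0 and 0.06 m and linear speed of each of fresh0, fresh1, fresh2, fresh3, spent0, spent1, spent2, spent3, cover below 0.02 m/s); the robot touches nothing.
It fails at once if the tin is pushed more than 30 mm (distance of tin from where it was at the start of the episode above 0.03 m).
It fails at once if the magnet is pushed more than 30 mm (distance of magnet from where it was at the start of the episode above 0.03 m).
It fails at once if the spanner is pushed more than 30 mm (distance of spanner from where it was at the start of the episode above 0.03 m).
Of fresh0, fresh1, fresh2, fresh3 only 3 to 4 are there at a start; the rules pass over those that are not, and their reading is None.
Of spent0, spent1, spent2, spent3 only 2 to 3 are there at a start; the rules pass over those that are not, and their reading is None.
At some moment in a run one of cover may be knocked a few centimetres aside while the robot is not near it.
It also fails if it takes over 210 s, if anything falls off the work surface, if the arm or the gripper's body presses on something with over 40 N, if the wrist force passes 120 N, or if a joint passes its speed limit or range.

### The arm

A 6-joint arm with a two-finger parallel gripper is mounted at the origin on the work surface. World frame = base frame: x ahead of the robot, y to its left, z up, the work surface at z = 0. Lengths are in m, angles in rad, forces in N, time in s.
With the tool pointing down it reaches from about 0.4 to 0.825 m from the base axis. Payload 7 kg.
Tool frame: the origin (TCP) lies midway between the tips of the shut fingers; the grasp point (between the pads) lies behind it (bot.grip_point_offset is the z of the grasp point in the tool frame, in m); z points along the fingers, y is the line along which they close (so a half turn about z gives the same grasp; the last joint's range is limited). The gripper opens to 88 mm and grips with 3 to 60 N. Pads are 19 mm wide; open, the fingers measure 130 mm over their backs; the gripper's body (78 mm by 193 mm) begins 47 mm behind the grasp point.
Start: joints at [-0.862, 0.359, 0.012, 0, -1.224, -0.288], TCP at [0.276, -0.616, 0.227] pointing down, gripper open.
Joint ranges: [-3.07, 3.07], [-1.43, 2.12], [-1.02, 1.25], [-3.03, 1.67], [-3.05, -0], [-3.03, 3.03]. Speed limits (rad/s): [2.39, 2.39, 3.01, 3.14, 3.14, 3.14].

### API

Orientations are given as a unit quaternion [x, y, z, w].
In Python, from rig import bot, viewer gives the robot as it stands. The module is installed in compiled form; this text tells all that it offers.
- The arm moves only by the tool move_arm, never from a script. Its argument "deltas" is a list that holds one entry, the list of rows, each a list of 6 numbers: the shift along the tool's x, y, z in mm, then the turn, a rotation vector about the tool's x, y, z in degrees. A call has 1 to 10 rows; each row shifts and turns the commanded pose from where the row before left it, along the tool's axes as they then stand; what a row does not reach is not made up. A row lasts 1/12 s, in which the tool goes at most 41.7 mm and 7.16 degrees, less where a joint would pass 70% of its speed; a pose out of reach is approached as far as the arm can. A call is refused whole if a number of a shift passes 41.7 or a number of a turn 7.16, either way. A call with a gripper value outside its range is refused whole. "grip" is the opening, from 0 (shut) to 1 (fully open), set as the call begins (left out, the last holds). The fingers move at their own pace and stop on an object; "newtons" is the grip in N (left out, the last holds). Time passes only in rows, so rows that do not move let the fingers close. It gives the time, the measured TCP pose, the force, the opening and the grip force at its end, in the units of the state.
- bot.get_state(): the state, without advancing time (a new reading comes with each control period).
- viewer.snapshot(name): name is "side" or "top" or "wrist"; returns a dict with "img" (420x560x3 uint8, red, green, blue), "depth" (420x560 float32, m along the optical axis (not along the pixel's ray), 0 where there is no reading), "camera_matrix" (3x3 intrinsics, pixels), "rvec" (rotation vector, rad) and "tvec" (3), from world to camera coordinates, as OpenCV has them. Camera axes: x right, y down, z forward; pixel columns grow to the right and rows downward; lengths in m; the calibration is good to about 2 mm. A picture is of the moment at which its call begins.
- bot.close_job(): hands the job in; it is judged then, once.
The state is a dict: "time_s": time; "joint_pos": joint angles; "dq": joint speeds; "tau": joint torques, N m; "eef_pos": TCP position; "orientation": TCP orientation; "force": force on the tool from outside, world axes, zero at the start; "ft_torque": the same for the moment, N m; "finger_gap": finger opening in m; "finger_force": force on a finger pad.
Only numpy, scipy, OpenCV 4.12 (cv2) and the standard library are available. Lean on these libraries where they do the work, as an engineer would, in place of code of your own. Each camera call takes 0.05 s, during which the arm holds its last target. There are 200 camera calls.

## Working session

There is one attempt and no reset: what is moved stays moved. The work goes in short steps, Python scripts to look and compute and a tool call to move; the robot and the scene stay as the last step left them, time stands still between calls to the robot, and variables do not carry over. Pictures are saved under pics/ and viewed, at most 14 in all, crops included, and the job is handed in when it is done.

Besides the shell and the picture viewer there is one more tool, called as name([rows], argument=value, ...), one row to a line, values as JSON. move_arm: Moves the arm, as the interface text tells. Its arguments: {"type":"object","properties":{"deltas":{"type":"array","items":{"type":"array","items":{"type":"array","items":{"type":"number"}}}},"grip":{"type":"number"},"newtons":{"type":"number"}},"required":["deltas"]}

```bash
mkdir -p pics
cat > h.py <<'E'
import numpy as np, cv2
from rig import bot, viewer
def snap(n,save=None):
    s=viewer.snapshot(n)
    if save: cv2.imwrite('pics/%s.png'%save,s['img'][:,:,::-1])
    return s
def world(s):
    d=s['depth'];K=s['camera_matrix'];R=cv2.Rodrigues(np.array(s['rvec'],float))[0];t=np.array(s['tvec'],float).ravel()
    v,u=np.mgrid[0:d.shape[0],0:d.shape[1]]
    c=np.stack([(u-K[0,2])/K[0,0]*d,(v-K[1,2])/K[1,1]*d,d],-1)
    return (c-t)@R
def ray(s,u,v,z):
    K=s['camera_matrix'];R=cv2.Rodrigues(np.array(s['rvec'],float))[0];t=np.array(s['tvec'],float).ravel()
    o=-R.T@t; d=R.T@np.array([(u-K[0,2])/K[0,0],(v-K[1,2])/K[1,1],1.]); return o+d*(z-o[2])/d[2]
E
python3 - <<'E'
from h import *
a=snap('top','top0');b=snap('side','side0')
st=bot.get_state();print(st,bot.grip_point_offset)
for s in(a,b):
    R=cv2.Rodrigues(np.array(s['rvec'],float))[0];print(-R.T@np.array(s['tvec']).ravel(),s['camera_matrix'][0,0])
E
```

```text
{'time_s': 0.1, 'joint_pos': array([-8.61869371e-01,  3.59349656e-01,  1.11656980e-02, -3.32712553e-04,
       -1.22410109e+00, -2.88120725e-01]), 'dq': array([-0.00028185, -0.00116599,  0.00193845,  0.00027144, -0.00010259,
       -0.00079548]), 'tau': array([-7.78753019e-05, -5.84162915e+01,  2.93749648e+01,  7.01540440e+00,
        1.02045995e-02, -5.83468932e-05]), 'eef_pos': array([ 0.27555445, -0.61571768,  0.2256964 ]), 'orientation': array([-2.08798688e-01,  9.77958348e-01,  7.28549965e-04, -2.18521605e-04]), 'force': array([-0.04913089,  0.22699957,  0.27283503]), 'ft_torque': array([-0.0330447 ,  0.00235834, -0.02137734]), 'finger_force': 0.0, 'finger_gap': 0.0879332996232263} -0.0188
[0.44740414 0.00340129 1.1979778 ] 466.30092678240385
[0.18337362 0.76524098 0.68466362] 401.40214471644344
```

View pics/top0.png

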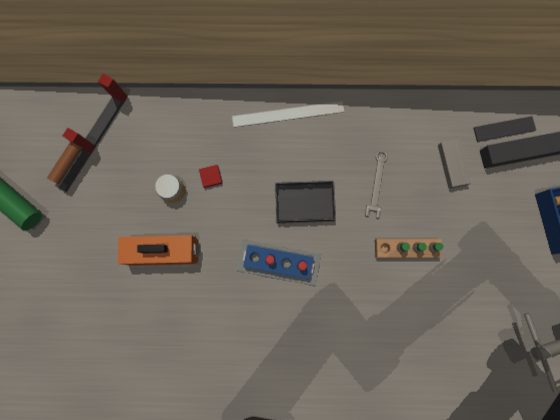

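View pics/side0.png

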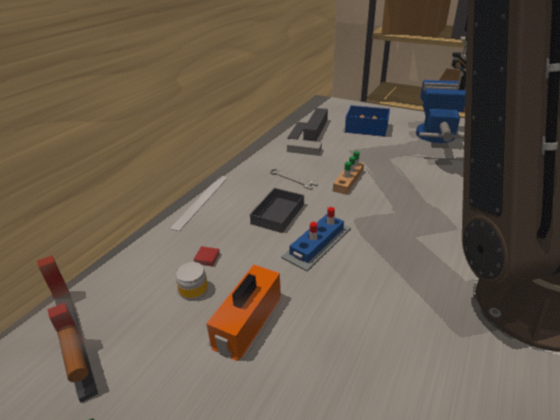

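Top view: case at (278,262) with red caps at (270,260) and (303,267). The rack is at (408,248) with three green caps. The tray is at (305,202), the cover at (157,250), and the tin, magnet and spanner lie clear above them. So there are 3 fresh and 2 spent tubes.

```bash
cat > m.py <<'E'
from h import *
def blobs(s,m,box,amin=15):
    mm=np.zeros(m.shape,np.uint8);x0,y0,x1,y1=box;mm[y0:y1,x0:x1]=m[y0:y1,x0:x1]*255
    n,l,st,c=cv2.connectedComponentsWithStats(mm)
    return [(l==i) for i in range(1,n) if st[i,4]>=amin]
def rect(s,mask,z):
    c=max(cv2.findContours(mask.astype(np.uint8),0,2)[0],key=cv2.contourArea).reshape(-1,2)
    p=np.array([ray(s,u,v,z)[:2] for u,v in c]).astype(np.float32)
    r=cv2.minAreaRect(p*1000); b=cv2.boxPoints(r); e=max((b[1]-b[0],b[2]-b[1]),key=np.linalg.norm)
    return np.round(r[0],1),np.round(r[1],1),round(np.degrees(np.arctan2(e[1],e[0]))%180,1)
E
cat > m1.py <<'E'
from m import *
s=snap('top');hsv=cv2.cvtColor(s['img'],cv2.COLOR_RGB2HSV);H,S,V=[hsv[...,i].astype(int) for i in range(3)]
W=world(s)
red=((H<6)|(H>174))&(S>150)&(V>80);gr=(H>50)&(H<85)&(S>120)&(V>40)
for nm,m,box in(('red',red,(230,235,330,290)),('green',gr,(370,230,450,265))):
    for b in blobs(s,m,box,8):
        z=np.percentile(W[b][:,2],80); top=b&(W[...,2]>.070)
        v,u=np.nonzero(top); print(nm,b.sum(),top.sum(),z,np.round(1000*ray(s,u.mean(),v.mean(),.076),1) if len(u) else '')
blue=(H>100)&(H<125)&(S>120)&(V>50)
k=cv2.morphologyEx((blue|red).astype(np.uint8),cv2.MORPH_CLOSE,np.ones((9,9)))
for b in blobs(s,k>0,(230,235,330,290),200): print('case',rect(s,b&((W[...,2]>.028)),.034))
box=np.zeros(H.shape,bool);box[230:265,368:450]=1
print('rack',rect(s,box&(W[...,2]>.02)&(W[...,2]<.04),.03))
box[:]=0;box[175:230,265:345]=1
print('tray',rect(s,box&(W[...,2]>.02)&(W[...,2]<.045),.035))
box[:]=0;box[220:280,105:210]=1
print('cover',rect(s,box&(W[...,2]>.066)&(W[...,2]<.086),.076))
print('handle',rect(s,box&(W[...,2]>.1),.11))
print('tin/magnet', [np.round(1000*W[y,x]) for x,y in((168,187),(210,176),(375,180))])
E
python3 m1.py
```

```text
red 51 50 0.07730227601787919 [508.1  42.   76. ]
red 51 50 0.07686722383441268 [494.3 -36.8  76. ]
green 44 38 0.07623561036587388 [ 542.8 -283.2   76. ]
green 50 42 0.07692179722551847 [ 543.3 -323.    76. ]
green 48 41 0.07686161510732199 [ 543.7 -362.7   76. ]
case (array([505.1,  22.4]), array([166.6,  54.2]), np.float32(79.9))
rack (array([ 542.4, -304.5]), array([ 45.1, 164. ]), np.float32(90.5))
tray (array([657.9, -44.4]), array([102. , 149.7]), np.float32(92.4))
cover (array([529.4, 318.5]), array([ 65.5, 178.9]), np.float32(92.2))
handle (array([530.2, 318.1]), array([18.7, 65.7]), np.float32(90.5))
tin/magnet [array([687., 299.,  57.]), array([725., 201.,  18.]), array([ 721., -228.,    6.])]
```

move_arm([
  [[0,0,0,0,0,-5.6],[0,0,0,0,0,-5.6],[0,0,0,0,0,-5.6],[0,0,0,0,0,-5.6],[0,0,0,0,0,-5.6],[0,0,0,0,0,-5.6],[0,0,0,0,0,-5.6],[0,0,0,0,0,-5.6],[0,0,0,0,0,-5.6],[0,0,0,0,0,-5.6]],
], grip=1)

```text
time_s: 0.98
eef_pos: [0.2756, -0.6159, 0.2262]
orientation: [-0.645, 0.764, 0.0, 0.0]
force: [0.2, 0.1, -0.9]
finger_gap: 0.0875
finger_force: 0.0
```

```bash
cat > plan.py <<'E'
import sys
from h import *
from scipy.spatial.transform import Rotation as Ro
# usage: plan.py X Y Z(TCP,mm) [yaw of tool y]
a=list(map(float,sys.argv[1:]))
st=bot.get_state();R=Ro.from_quat(st['orientation']).as_matrix();p=st['eef_pos']*1000
yaw=np.degrees(np.arctan2(R[1,1],R[0,1]))
print('t',round(st['time_s'],1),'p',p.round(1),'yaw',round(yaw,1),'tilt',R[2].round(3),'F',st['force'].round(1),'gap',round(st['finger_gap']*1000,1),'q6',round(st['joint_pos'][5],2))
if a:
    print('tool shift',(R.T@(np.array(a[:3])-p)).round(1))
    if len(a)>3:print('turn about tool z',round(-((a[3]-yaw+180)%360-180),1))
E
python3 plan.py 494.3 -36.8 150 170.1
```

```text
t 1.0 p [ 275.6 -615.9  226.2] yaw 170.4 tilt [-0.001  0.    -1.   ] F [ 0.2  0.1 -0.9] gap 87.5 q6 0.69
tool shift [-607.5 -118.9   76.5]
turn about tool z 0.3
```

move_arm([
  [[-38,-7.4,0,0,0,0],[-38,-7.4,0,0,0,0],[-38,-7.4,0,0,0,0],[-38,-7.4,0,0,0,0],[-38,-7.4,0,0,0,0],[-38,-7.4,0,0,0,0],[-38,-7.4,0,0,0,0],[-38,-7.4,0,0,0,0]],
])

```text
time_s: 1.65
eef_pos: [0.3863, -0.325, 0.2265]
orientation: [-0.643, 0.765, 0.0, 0.0]
force: [0.5, 0.4, 0.7]
finger_gap: 0.0875
finger_force: 0.0
```

move_arm([
  [[-38,-7.4,9.5,0,0,0],[-38,-7.4,9.5,0,0,0],[-38,-7.4,9.5,0,0,0],[-38,-7.4,9.5,0,0,0],[-38,-7.4,9.5,0,0,0],[-38,-7.4,9.5,0,0,0],[-38,-7.4,9.5,0,0,0],[-38,-7.4,9.5,0,0,0],[0,0,0,0,0,0],[0,0,0,0,0,0]],
])

```text
time_s: 2.48
eef_pos: [0.4968, -0.0357, 0.1497]
orientation: [-0.645, 0.764, 0.0, -0.001]
force: [-0.2, -0.5, -0.5]
finger_gap: 0.0877
finger_force: 0.0
```

```bash
python3 plan.py 494.3 -36.8 45 170.1; python3 -c "
from h import *
s=snap('wrist','w0')"
```

```text
t 2.5 p [496.8 -35.7 149.7] yaw 170.3 tilt [ 0.001  0.002 -1.   ] F [-0.2 -0.5 -0.5] gap 87.7 q6 -0.49
tool shift [  1.4   2.1 104.7]
turn about tool z 0.2
```

View pics/w0.png

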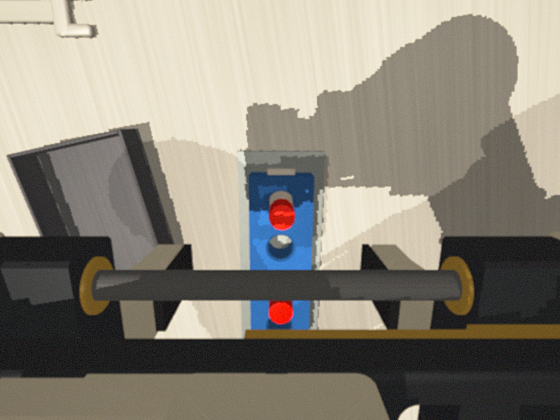

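Wrist view: red caps at (282,214) (hole −60) and (281,312) (hole +20), with an empty hole at (280,245). The row is vertical in the image. I'll cross-check the top-view positions from this view.

```bash
cat > wr.py <<'E'
from m import *
import sys
def caps(name,col,zlo=.072,save=None):
    s=snap(name,save);hsv=cv2.cvtColor(s['img'],cv2.COLOR_RGB2HSV);H,S,V=[hsv[...,i].astype(int) for i in range(3)];W=world(s)
    m=((H<6)|(H>174))&(S>150)&(V>80) if col=='r' else (H>45)&(H<85)&(S>100)&(V>35)
    for b in blobs(s,m&(W[...,2]>zlo)&(W[...,2]<.082),(0,0,560,420),60):
        v,u=np.nonzero(b);r=cv2.minEnclosingCircle(np.stack([u,v],1).astype(np.float32))
        print(col,b.sum(),'encl',np.round(1000*ray(s,*r[0],.076),1),'mean',np.round(1000*ray(s,u.mean(),v.mean(),.076),1))
    return s,H,S,V,W
if __name__=='__main__':
    caps('wrist',sys.argv[1])
E
python3 - <<'E'
from wr import *
s,H,S,V,W=caps('wrist','r')
pl=(abs(W[...,2]-.034)<.004)&(H>100)&(H<125)&(S>100)
v,u=np.nonzero(pl);print(u.min(),u.max(),v.min(),v.max())
print('left/right edges',[ [np.round(1000*ray(s,f(np.nonzero(pl[r])[0]),r,.034)[:2],1) for f in(min,max)] for r in(190,235,260)])
top=v.min()+1;print('end',np.round(1000*ray(s,280,top,.034),1))
E
```

```text
r 506 encl [493.  -38.8  76. ] mean [492.9 -38.9  76. ]
r 440 encl [507.   39.4  76. ] mean [507.1  39.6  76. ]
249 313 177 328
left/right edges [[array([517.7, -55.7]), array([463.7, -46.3])], [array([524.6, -15.6]), array([471.2,  -6.4])], [array([529.1,   7.8]), array([474.6,  17.3])]]
end [489.8 -61.4  34. ]
```

move_arm([
  [[2.6,2.8,0,0,0,0.2],[0,0,26,0,0,0],[0,0,26,0,0,0],[0,0,26,0,0,0],[0,0,26,0,0,0],[0,0,0,0,0,0],[0,0,0,0,0,0]],
])

```text
time_s: 3.17
eef_pos: [0.4925, -0.0409, 0.0463]
orientation: [-0.642, 0.767, 0.0, -0.001]
force: [-0.2, -0.2, 0.4]
finger_gap: 0.0874
finger_force: 0.0
```

move_arm([
  [[0,0,0,0,0,0],[0,0,0,0,0,0],[0,0,0,0,0,0],[0,0,0,0,0,0],[0,0,0,0,0,0],[0,0,0,0,0,0],[0,0,0,0,0,0],[0,0,0,0,0,0],[0,0,0,0,0,0],[0,0,0,0,0,0]],
], grip=0, newtons=20)

```text
time_s: 4.0
eef_pos: [0.4935, -0.0395, 0.0465]
orientation: [-0.642, 0.767, 0.0, -0.0]
force: [-0.5, -0.0, -0.3]
finger_gap: 0.0264
finger_force: 0.0
```

```bash
python3 plan.py 658 -75 150
```

```text
t 4.0 p [493.5 -39.5  46.5] yaw 169.9 tilt [ 0.  0. -1.] F [-0.5 -0.  -0.3] gap 26.4 q6 -0.49
tool shift [   6.1 -168.1 -103.5]
```

move_arm([
  [[0,0,0,0,0,0],[0,0,0,0,0,0],[0,0,0,0,0,0],[0,0,0,0,0,0]],
])

```text
time_s: 4.33
eef_pos: [0.4935, -0.0396, 0.0465]
orientation: [-0.642, 0.767, 0.0, -0.0]
force: [-0.6, 0.1, -0.4]
finger_gap: 0.0193
finger_force: 20.0
```

```bash
python3 plan.py 658 -75 150
```

```text
t 4.3 p [493.5 -39.6  46.5] yaw 169.9 tilt [ 0.  0. -1.] F [-0.6  0.1 -0.4] gap 19.3 q6 -0.49
tool shift [   6.1 -168.1 -103.5]
```

move_arm([
  [[0,0,-34.5,0,0,0],[0,0,-34.5,0,0,0],[0,0,-34.5,0,0,0],[1.5,-33.6,0,0,0,0],[1.5,-33.6,0,0,0,0],[1.5,-33.6,0,0,0,0],[1.5,-33.6,0,0,0,0],[0,-33.6,0,0,0,0],[0,0,0,0,0,0]],
])

```text
time_s: 5.08
eef_pos: [0.6625, -0.0761, 0.1485]
orientation: [-0.642, 0.767, -0.001, -0.0]
force: [0.6, 0.6, 0.7]
finger_gap: 0.0193
finger_force: 20.0
```

move_arm([
  [[0,0,33,0,0,0],[0,0,33,0,0,0],[0,0,33,0,0,0],[0,0,0,0,0,0],[0,0,0,0,0,0]],
])

```text
time_s: 5.5
eef_pos: [0.6568, -0.0752, 0.0499]
orientation: [-0.642, 0.766, 0.001, -0.002]
force: [0.4, 0.3, -0.3]
finger_gap: 0.0198
finger_force: 20.0
```

move_arm([
  [[0,0,0,0,0,0],[0,0,0,0,0,0],[0,0,0,0,0,0],[0,0,0,0,0,0],[0,0,0,0,0,0],[0,0,0,0,0,0],[0,0,0,0,0,0],[0,0,0,0,0,0]],
], grip=0.6)

```text
time_s: 6.17
eef_pos: [0.6579, -0.0749, 0.0512]
orientation: [-0.642, 0.767, -0.0, 0.0]
force: [-0.0, 0.1, -0.4]
finger_gap: 0.0528
finger_force: 0.0
```

move_arm([
  [[0,0,-33,0,0,0],[0,0,-33,0,0,0],[0,0,-33,0,0,0],[0,0,0,0,0,0],[0,0,0,0,0,0]],
])

```text
time_s: 6.58
eef_pos: [0.6593, -0.0747, 0.1528]
orientation: [-0.642, 0.767, -0.001, 0.002]
force: [-0.1, 0.2, -1.1]
finger_gap: 0.0523
finger_force: 0.0
```

```bash
python3 plan.py 507.2 40.2 150 170.1;python3 wr.py r
python3 - <<'E'
from wr import *
caps('top','r',.05,'t1')
E
```

```text
t 6.6 p [659.3 -74.7 152.8] yaw 169.9 tilt [-0.002 -0.005 -1.   ] F [-0.1  0.2 -1.1] gap 52.3 q6 -0.36
tool shift [-86.5 169.9   2.1]
turn about tool z -0.2
r 444 encl [656.8 -74.   76. ] mean [656.9 -74.   76. ]
```

View pics/t1.png

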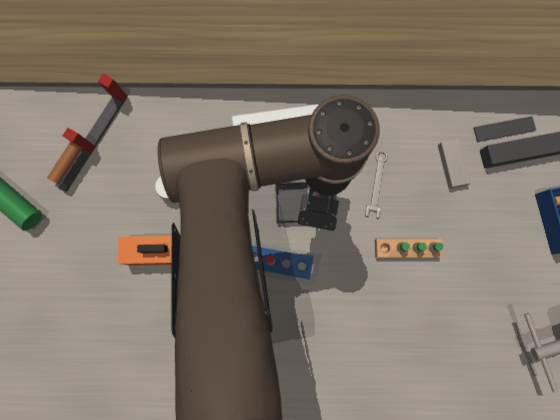

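move_arm([
  [[-17,33.7,0,0,0,0],[-17,33.7,0,0,0,0],[-17,33.7,0,0,0,0],[-17,33.7,0,0,0,0],[-17.3,33.8,0,0,0,0],[0,0,0,0,0,0],[0,0,0,0,0,0],[0,0,0,0,0,0]],
])

```text
time_s: 7.35
eef_pos: [0.5068, 0.0388, 0.1496]
orientation: [-0.643, 0.766, 0.0, -0.0]
force: [1.0, -0.2, -0.5]
finger_gap: 0.0526
finger_force: 0.0
```

```bash
python3 plan.py 507.8 38.7 46 170.1;python3 wr.py r
```

```text
t 7.3 p [506.8  38.8 149.6] yaw 170.0 tilt [ 0.001  0.001 -1.   ] F [ 1.  -0.2 -0.5] gap 52.6 q6 -0.64
tool shift [ -0.2  -1.1 103.6]
turn about tool z -0.1
r 637 encl [653.8 -72.   76. ] mean [654.1 -72.1  76. ]
r 482 encl [507.   39.7  76. ] mean [506.9  39.6  76. ]
```

move_arm([
  [[-0.5,0,34.5,0,0,0],[0,0,34.5,0,0,0],[0,0,34.5,0,0,0],[0,0,0,0,0,0],[0,0,0,0,0,0]],
])

```text
time_s: 7.82
eef_pos: [0.5062, 0.0377, 0.045]
orientation: [-0.642, 0.767, 0.001, -0.003]
force: [0.6, -0.2, 0.4]
finger_gap: 0.053
finger_force: 0.0
```

move_arm([
  [[0,0,0,0,0,0],[0,0,0,0,0,0],[0,0,0,0,0,0],[0,0,0,0,0,0],[0,0,0,0,0,0],[0,0,0,0,0,0],[0,0,0,0,0,0],[0,0,0,0,0,0],[0,0,0,0,0,0]],
], grip=0)

```text
time_s: 8.57
eef_pos: [0.5075, 0.0393, 0.0473]
orientation: [-0.642, 0.766, -0.0, 0.001]
force: [-0.3, 0.8, 7.2]
finger_gap: 0.0191
finger_force: 20.0
```

```bash
python3 plan.py 658 -15 150
```

```text
t 8.6 p [507.5  39.3  47.3] yaw 169.9 tilt [-0.    -0.001 -1.   ] F [-0.3  0.8  7.2] gap 19.1 q6 -0.64
tool shift [  27.1 -157.8 -102.5]
```

move_arm([
  [[0,0,-34.5,0,0,0],[0,0,-34.5,0,0,0],[0,0,-34.5,0,0,0],[5.4,-31.6,0,0,0,0],[5.4,-31.6,0,0,0,0],[5.4,-31.6,0,0,0,0],[5.4,-31.6,0,0,0,0],[5.4,-31.6,0,0,0,0],[0,0,0,0,0,0]],
])

```text
time_s: 9.32
eef_pos: [0.6617, -0.0169, 0.1486]
orientation: [-0.642, 0.767, -0.0, -0.0]
force: [0.7, 0.1, -1.2]
finger_gap: 0.0197
finger_force: 20.0
```

move_arm([
  [[0,0,33,0,0,0],[0,0,33,0,0,0],[0,0,33,0,0,0],[0,0,0,0,0,0],[0,0,0,0,0,0]],
])

```text
time_s: 9.73
eef_pos: [0.6567, -0.0155, 0.0499]
orientation: [-0.642, 0.766, 0.001, -0.002]
force: [1.4, 0.2, 0.5]
finger_gap: 0.0195
finger_force: 20.0
```

move_arm([
  [[0,0,0,0,0,0],[0,0,0,0,0,0],[0,0,0,0,0,0],[0,0,0,0,0,0],[0,0,0,0,0,0],[0,0,0,0,0,0],[0,0,0,0,0,0],[0,0,0,0,0,0]],
], grip=0.6)

```text
time_s: 10.4
eef_pos: [0.6578, -0.0151, 0.0512]
orientation: [-0.642, 0.767, -0.0, 0.0]
force: [-0.2, 0.3, -0.7]
finger_gap: 0.052
finger_force: 0.0
```

move_arm([
  [[0,0,-34,0,0,0],[0,0,-34,0,0,0],[0,0,-34,0,0,0],[0,0,0,0,0,0],[0,0,0,0,0,0]],
])

```text
time_s: 10.82
eef_pos: [0.6592, -0.0148, 0.1559]
orientation: [-0.642, 0.767, -0.001, 0.002]
force: [0.1, 0.4, -2.3]
finger_gap: 0.0527
finger_force: 0.0
```

```bash
python3 plan.py 543.3 -284 150 180;python3 wr.py r
```

```text
t 10.8 p [659.2 -14.8 155.9] yaw 169.9 tilt [-0.002 -0.005 -1.   ] F [ 0.1  0.4 -2.3] gap 52.7 q6 -0.45
tool shift [285.3  67.    5. ]
turn about tool z -10.1
r 517 encl [656.9 -72.8  76. ] mean [656.9 -72.9  76. ]
r 430 encl [656.7 -13.9  76. ] mean [656.6 -13.8  76. ]
```

move_arm([
  [[0,0,0,0,0,-5.2],[0,0,0,0,0,-5.2],[33.6,14.5,0,0,0,0],[33.6,14.5,0,0,0,0],[33.6,14.5,0,0,0,0],[33.6,14.5,0,0,0,0],[33.6,14.5,0,0,0,0],[33.6,14.5,0,0,0,0],[33.6,14.5,0,0,0,0],[33.6,14.5,0,0,0,0]],
])

```text
time_s: 11.7
eef_pos: [0.5414, -0.2857, 0.1515]
orientation: [0.709, -0.705, -0.001, 0.001]
force: [0.9, 0.2, 0.4]
finger_gap: 0.0529
finger_force: 0.0
```

move_arm([
  [[0,0,0,0,0,0],[0,0,0,0,0,0],[0,0,0,0,0,0]],
])

```text
time_s: 11.95
eef_pos: [0.5425, -0.2846, 0.1518]
orientation: [0.709, -0.706, -0.001, 0.0]
force: [0.0, -0.6, -0.6]
finger_gap: 0.0526
finger_force: 0.0
```

```bash
python3 plan.py 543.3 -284 46 180.4;python3 wr.py g
```

```text
t 11.9 p [ 542.5 -284.6  151.8] yaw -179.8 tilt [-0.001  0.002 -1.   ] F [ 0.  -0.6 -0.6] gap 52.6 q6 0.17
tool shift [ -0.5  -1.  105.8]
turn about tool z -0.2
g 655 encl [ 542.2 -366.4   76. ] mean [ 542.  -366.4   76. ]
g 556 encl [ 541.7 -327.1   76. ] mean [ 541.7 -327.1   76. ]
g 479 encl [ 541.3 -287.8   76. ] mean [ 541.3 -287.9   76. ]
```

move_arm([
  [[4,0.4,0,0,0,0],[0,0,35,0,0,0],[0,0,35,0,0,0],[0,0,35,0,0,0],[0,0,0,0,0,0],[0,0,0,0,0,0]],
])

```text
time_s: 12.5
eef_pos: [0.542, -0.2877, 0.0467]
orientation: [0.71, -0.705, -0.002, 0.001]
force: [1.3, -1.0, 1.4]
finger_gap: 0.0528
finger_force: 0.0
```

move_arm([
  [[0,0,0,0,0,0],[0,0,0,0,0,0],[0,0,0,0,0,0],[0,0,0,0,0,0],[0,0,0,0,0,0],[0,0,0,0,0,0],[0,0,0,0,0,0],[0,0,0,0,0,0],[0,0,0,0,0,0]],
], grip=0)

```text
time_s: 13.25
eef_pos: [0.5429, -0.2888, 0.0488]
orientation: [0.709, -0.705, 0.0, 0.0]
force: [-2.7, 0.1, 6.6]
finger_gap: 0.0193
finger_force: 20.0
```

move_arm([
  [[0,0,-35,0,0,0],[0,0,-35,0,0,0],[0,0,-35,0,0,0],[0,0,0,0,0,1.2],[0,0,0,0,0,2.4],[0,0,0,0,0,2.4],[0,0,0,0,0,2.4],[0,0,0,0,0,1.6],[0,0,0,0,0,0],[0,0,0,0,0,0]],
])

```text
time_s: 14.08
eef_pos: [0.5428, -0.2886, 0.1528]
orientation: [-0.645, 0.764, 0.0, -0.0]
force: [-0.0, 0.7, 0.4]
finger_gap: 0.0193
finger_force: 20.0
```

```bash
python3 plan.py 493.6 -39.6 150 170.1;python3 wr.py g
```

```text
t 14.1 p [ 542.8 -288.6  152.8] yaw 170.4 tilt [-0.  0. -1.] F [-0.   0.7  0.4] gap 19.3 q6 0.0
tool shift [-237.2   90.2    2.8]
turn about tool z 0.3
g 634 encl [ 541.8 -366.4   76. ] mean [ 541.8 -366.5   76. ]
g 546 encl [ 541.5 -327.2   76. ] mean [ 541.5 -327.1   76. ]
```

move_arm([
  [[-33.9,12.9,0,0,0,0.3],[-33.9,12.9,0,0,0,0],[-33.9,12.9,0,0,0,0],[-33.9,12.9,0,0,0,0],[-33.9,12.9,0,0,0,0],[-33.9,12.9,0,0,0,0],[-33.9,12.8,0,0,0,0],[0,0,0,0,0,0],[0,0,0,0,0,0],[0,0,0,0,0,0]],
])

```text
time_s: 14.97
eef_pos: [0.4952, -0.039, 0.1532]
orientation: [-0.644, 0.765, -0.0, 0.0]
force: [0.2, 0.0, -0.1]
finger_gap: 0.0197
finger_force: 20.0
```

```bash
python3 plan.py 493.6 -39.6 49 170.1; python3 -c "
from h import *
s=snap('wrist','w1')"
```

```text
t 15.0 p [495.2 -39.  153.2] yaw 170.1 tilt [-0. -0. -1.] F [ 0.2  0.  -0.1] gap 19.7 q6 -0.49
tool shift [  0.9   1.5 104.2]
turn about tool z 0.0
```

View pics/w1.png

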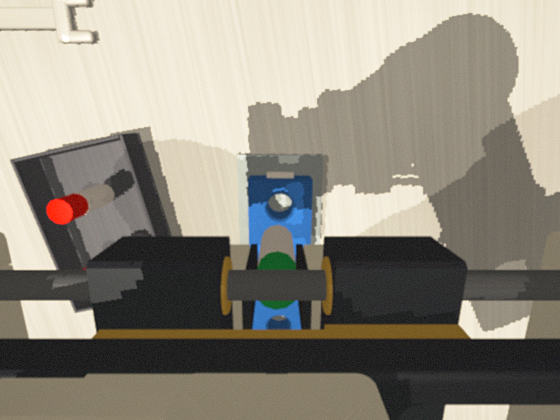

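The tube is held upright (cap at (278,280)). The empty −60 hole at (280,205) is straight below it along the row.

move_arm([
  [[0.8,1.4,25,0,0,0],[0,0,25,0,0,0],[0,0,20,0,0,0],[0,0,10,0,0,0],[0,0,10,0,0,0],[0,0,7,0,0,0],[0,0,5,0,0,0],[0,0,1.5,0,0,0],[0,0,0,0,0,0],[0,0,0,0,0,0]],
])

```text
time_s: 15.85
eef_pos: [0.4939, -0.04, 0.0499]
orientation: [-0.643, 0.766, -0.0, 0.0]
force: [-0.3, -0.3, -0.1]
finger_gap: 0.0191
finger_force: 20.0
```

```bash
python3 plan.py 493.6 -39.6 49 170.1
```

```text
t 15.8 p [493.9 -40.   49.9] yaw 170.0 tilt [-0.    -0.001 -1.   ] F [-0.3 -0.3 -0.1] gap 19.1 q6 -0.49
tool shift [-0.3  0.3  0.9]
turn about tool z -0.1
```

move_arm([
  [[0,0,0,0,0,0],[0,0,0,0,0,0],[0,0,0,0,0,0],[0,0,0,0,0,0],[0,0,0,0,0,0],[0,0,0,0,0,0],[0,0,-34,0,0,0],[0,0,-34,0,0,0],[0,0,-34,0,0,0]],
], grip=0.6)

```text
time_s: 16.6
eef_pos: [0.4929, -0.04, 0.1525]
orientation: [-0.643, 0.766, 0.0, -0.001]
force: [1.8, 0.0, -0.6]
finger_gap: 0.0525
finger_force: 0.0
```

move_arm([
  [[0,0,0,0,0,-5.1],[0,0,0,0,0,-5.1],[36,-6.1,0,0,0,0],[36,-6.1,0,0,0,0],[36,-6.1,0,0,0,0],[36,-6.1,0,0,0,0],[36,-6.1,0,0,0,0],[36,-6.1,0,0,0,0],[36,-6.1,0,0,0,0],[36,-6.1,0,0,0,0]],
])

```text
time_s: 17.43
eef_pos: [0.5433, -0.3295, 0.1514]
orientation: [0.708, -0.706, -0.0, 0.0]
force: [1.1, 0.2, 0.1]
finger_gap: 0.0525
finger_force: 0.0
```

move_arm([
  [[0,0,0,0,0,0],[0,0,0,0,0,0],[0,0,0,0,0,0]],
])

```text
time_s: 17.68
eef_pos: [0.5428, -0.3276, 0.151]
orientation: [0.708, -0.706, -0.001, 0.0]
force: [-0.2, -0.0, -0.4]
finger_gap: 0.0526
finger_force: 0.0
```

```bash
python3 plan.py 542.3 -328 49 180.2;python3 wr.py g
```

```text
t 17.7 p [ 542.8 -327.6  151. ] yaw -179.9 tilt [-0.001  0.001 -1.   ] F [-0.2 -0.  -0.4] gap 52.6 q6 0.24
tool shift [  0.4   0.4 102. ]
turn about tool z -0.1
g 549 encl [ 542.1 -367.1   76. ] mean [ 542.1 -367.1   76. ]
g 477 encl [ 541.6 -327.8   76. ] mean [ 541.8 -327.8   76. ]
```

move_arm([
  [[0.8,0.3,34,0,0,0],[0,0,34,0,0,0],[0,0,34,0,0,0],[0,0,0,0,0,0],[0,0,0,0,0,0]],
])

```text
time_s: 18.15
eef_pos: [0.5421, -0.3271, 0.0488]
orientation: [0.709, -0.705, -0.002, 0.001]
force: [0.8, 0.1, 1.1]
finger_gap: 0.0524
finger_force: 0.0
```

move_arm([
  [[0,0,0,0,0,0],[0,0,0,0,0,0],[0,0,0,0,0,0],[0,0,0,0,0,0],[0,0,0,0,0,0],[0,0,0,0,0,0],[0,0,0,0,0,0],[0,0,0,0,0,0],[0,0,0,0,0,0]],
], grip=0)

```text
time_s: 18.9
eef_pos: [0.5433, -0.3287, 0.0503]
orientation: [0.708, -0.706, 0.0, -0.0]
force: [-1.2, -0.6, 6.3]
finger_gap: 0.0193
finger_force: 19.9
```

move_arm([
  [[0,0,-35,0,0,0],[0,0,-35,0,0,0],[0,0,-35,0,0,0],[0,0,0,0,0,2],[0,0,0,0,0,2],[0,0,0,0,0,2],[0,0,0,0,0,2],[0,0,0,0,0,2],[0,0,0,0,0,0],[0,0,0,0,0,0]],
])

```text
time_s: 19.73
eef_pos: [0.5429, -0.3284, 0.1543]
orientation: [-0.645, 0.765, 0.0, -0.0]
force: [-0.5, 0.3, -0.8]
finger_gap: 0.0189
finger_force: 20.0
```

```bash
python3 plan.py 500.6 -0.2 150 170.1;python3 wr.py g
```

```text
t 19.7 p [ 542.9 -328.4  154.3] yaw 170.3 tilt [-0.  0. -1.] F [-0.5  0.3 -0.8] gap 18.9 q6 0.07
tool shift [-316.3   97.2    4.4]
turn about tool z 0.2
g 541 encl [ 541.9 -367.1   76. ] mean [ 541.9 -367.1   76. ]
```

move_arm([
  [[-39.5,12.1,0,0,0,0.2],[-39.5,12.1,0,0,0,0],[-39.5,12.1,0,0,0,0],[-39.5,12.1,0,0,0,0],[-39.5,12.1,0,0,0,0],[-39.5,12.1,0,0,0,0],[-39.5,12.1,0,0,0,0],[-39.5,12.1,0,0,0,0],[0,0,0,0,0,0],[0,0,0,0,0,0]],
])

```text
time_s: 20.62
eef_pos: [0.5024, 0.0019, 0.1549]
orientation: [-0.645, 0.764, -0.0, 0.0]
force: [0.4, -0.2, 0.0]
finger_gap: 0.0194
finger_force: 20.0
```

```bash
python3 plan.py 500.6 -0.2 51 170.1;python3 wr.py g
```

```text
t 20.6 p [502.4   1.9 154.9] yaw 170.3 tilt [-0.    -0.001 -1.   ] F [ 0.4 -0.2  0. ] gap 19.4 q6 -0.56
tool shift [  2.4   1.5 103.9]
turn about tool z 0.2
g 563 encl [494.4 -38.5  76. ] mean [494.4 -38.5  76. ]
```

move_arm([
  [[2,1.4,20,0,0,0.2],[0,0,20,0,0,0],[0,0,15,0,0,0],[0,0,0,0,0,0],[0,0,0,0,0,0],[0,0,0,0,0,0]],
])

```text
time_s: 21.17
eef_pos: [0.5013, -0.003, 0.1003]
orientation: [-0.641, 0.767, -0.0, 0.0]
force: [1.5, 0.0, -0.5]
finger_gap: 0.0196
finger_force: 20.0
```

```bash
python3 plan.py 500.6 -0.2 51 170.1
```

```text
t 21.2 p [501.3  -3.  100.3] yaw 169.8 tilt [ 0.    -0.001 -1.   ] F [ 1.5  0.  -0.5] gap 19.6 q6 -0.57
tool shift [-2.6  1.2 49.3]
turn about tool z -0.3
```

move_arm([
  [[0,0,0,0,0,0],[0,0,0,0,0,0],[0,0,0,0,0,0],[0,0,0,0,0,0]],
])

```text
time_s: 21.5
eef_pos: [0.5009, -0.0021, 0.1001]
orientation: [-0.642, 0.767, -0.0, 0.0]
force: [-0.2, -0.2, -0.1]
finger_gap: 0.0191
finger_force: 20.0
```

```bash
python3 plan.py 500.6 -0.2 51 170.1
```

```text
t 21.5 p [500.9  -2.1 100.1] yaw 169.8 tilt [-0.    -0.001 -1.   ] F [-0.2 -0.2 -0.1] gap 19.1 q6 -0.57
tool shift [-1.8  0.7 49.1]
turn about tool z -0.3
```

move_arm([
  [[-1.8,0.6,5,0,0,-0.2],[0,0,7,0,0,0],[0,0,7,0,0,0],[0,0,7,0,0,0],[0,0,7,0,0,0],[0,0,7,0,0,0],[0,0,5,0,0,0],[0,0,3.5,0,0,0],[0,0,0,0,0,0],[0,0,0,0,0,0]],
])

```text
time_s: 22.33
eef_pos: [0.5005, -0.0003, 0.0509]
orientation: [-0.643, 0.766, 0.0, -0.0]
force: [-0.9, 0.7, -0.3]
finger_gap: 0.019
finger_force: 20.0
```

```bash
python3 plan.py 500.6 -0.2 51 170.1
```

```text
t 22.3 p [ 5.005e+02 -3.000e-01  5.090e+01] yaw 170.0 tilt [ 0.  0. -1.] F [-0.9  0.7 -0.3] gap 19.0 q6 -0.57
tool shift [-0.1 -0.1 -0.1]
turn about tool z -0.1
```

move_arm([
  [[0,0,0,0,0,0],[0,0,0,0,0,0],[0,0,0,0,0,0],[0,0,0,0,0,0],[0,0,0,0,0,0],[0,0,-34,0,0,0],[0,0,-34,0,0,0],[0,0,-34,0,0,0],[0,0,0,0,0,-5.1],[0,0,0,0,0,-5.1]],
], grip=0.6)

```text
time_s: 23.17
eef_pos: [0.5018, 0.0002, 0.1557]
orientation: [0.71, -0.704, 0.001, -0.002]
force: [-0.0, -0.3, -1.4]
finger_gap: 0.0526
finger_force: 0.0
```

move_arm([
  [[36.7,-4.2,0,0,0,0],[36.7,-4.2,0,0,0,0],[36.7,-4.2,0,0,0,0],[36.7,-4.2,0,0,0,0],[36.7,-4.2,0,0,0,0],[36.7,-4.2,0,0,0,0],[36.7,-4.2,0,0,0,0],[36.7,-4.2,0,0,0,0],[36.7,-4.2,0,0,0,0],[36.7,-4.2,0,0,0,0]],
])

```text
time_s: 24.0
eef_pos: [0.5436, -0.369, 0.153]
orientation: [0.708, -0.706, -0.0, -0.0]
force: [-0.0, 0.8, 0.4]
finger_gap: 0.0527
finger_force: 0.0
```

move_arm([
  [[0,0,0,0,0,0],[0,0,0,0,0,0],[0,0,0,0,0,0],[0,0,0,0,0,0],[0,0,0,0,0,0],[0,0,0,0,0,0]],
])

```text
time_s: 24.5
eef_pos: [0.544, -0.3661, 0.1535]
orientation: [0.709, -0.705, 0.0, -0.0]
force: [-0.2, 0.6, -0.3]
finger_gap: 0.0526
finger_force: 0.0
```

```bash
python3 plan.py 542.6 -367.9 50 180.2;python3 wr.py g
```

```text
t 24.5 p [ 544.  -366.1  153.5] yaw -179.7 tilt [ 0.    -0.001 -1.   ] F [-0.2  0.6 -0.3] gap 52.6 q6 0.3
tool shift [  1.8   1.5 103.5]
turn about tool z 0.1
g 464 encl [ 542.  -367.8   76. ] mean [ 542.  -367.9   76. ]
```

Same sequence, aiming at (542.7, −368.4).

move_arm([
  [[2.2,1.2,35,0,0,0],[0,0,35,0,0,0],[0,0,33.5,0,0,0],[0,0,0,0,0,0],[0,0,0,0,0,0]],
])

```text
time_s: 24.97
eef_pos: [0.5416, -0.3687, 0.0486]
orientation: [0.709, -0.706, -0.002, 0.001]
force: [0.1, -0.2, 1.5]
finger_gap: 0.0525
finger_force: 0.0
```

move_arm([
  [[0,0,0,0,0,0],[0,0,0,0,0,0],[0,0,0,0,0,0],[0,0,0,0,0,0],[0,0,0,0,0,0],[0,0,0,0,0,0],[0,0,0,0,0,0],[0,0,0,0,0,0],[0,0,0,0,0,0]],
], grip=0)

```text
time_s: 25.72
eef_pos: [0.543, -0.3696, 0.0504]
orientation: [0.709, -0.706, 0.001, -0.0]
force: [-0.2, 0.1, 5.7]
finger_gap: 0.0191
finger_force: 20.0
```

move_arm([
  [[0,0,-35,0,0,0],[0,0,-35,0,0,0],[0,0,-35,0,0,0],[0,0,0,0,0,2],[0,0,0,0,0,2],[0,0,0,0,0,2],[0,0,0,0,0,2],[0,0,0,0,0,2.2],[0,0,0,0,0,0],[0,0,0,0,0,0]],
])

```text
time_s: 26.55
eef_pos: [0.5423, -0.3692, 0.1542]
orientation: [-0.643, 0.766, 0.0, -0.0]
force: [-0.8, 0.9, -1.0]
finger_gap: 0.0197
finger_force: 20.0
```

```bash
python3 plan.py 507.5 39.2 150 170.1
```

```text
t 26.6 p [ 542.3 -369.2  154.2] yaw 170.1 tilt [-0.     0.001 -1.   ] F [-0.8  0.9 -1. ] gap 19.7 q6 0.13
tool shift [-396.3  104.7    4.4]
turn about tool z -0.0
```

move_arm([
  [[-39.6,10.5,0,0,0,0],[-39.6,10.5,0,0,0,0],[-39.6,10.5,0,0,0,0],[-39.6,10.5,0,0,0,0],[-39.6,10.5,0,0,0,0],[-39.6,10.5,0,0,0,0],[-39.6,10.5,0,0,0,0],[-39.6,10.5,0,0,0,0],[-39.6,10.5,0,0,0,0],[-39.6,10.5,0,0,0,0]],
])

```text
time_s: 27.38
eef_pos: [0.5072, 0.0407, 0.1548]
orientation: [-0.643, 0.766, -0.0, 0.0]
force: [1.3, 0.7, -0.1]
finger_gap: 0.0195
finger_force: 20.0
```

move_arm([
  [[0,0,0,0,0,0],[0,0,26,0,0,0],[0,0,26,0,0,0],[0,0,0,0,0,0],[0,0,0,0,0,0],[0,0,0,0,0,0],[0,0,0,0,0,0],[0,0,0,0,0,0]],
])

```text
time_s: 28.05
eef_pos: [0.5087, 0.0389, 0.1039]
orientation: [-0.643, 0.766, -0.0, 0.001]
force: [-0.2, 0.6, -0.0]
finger_gap: 0.0195
finger_force: 20.0
```

```bash
python3 plan.py 507.5 38.9 51 170.1;python3 wr.py g
```

```text
t 28.1 p [508.7  38.9 103.9] yaw 170.0 tilt [-0.001 -0.002 -1.   ] F [-0.2  0.6 -0. ] gap 19.5 q6 -0.64
tool shift [ 0.3  1.3 52.9]
turn about tool z -0.1
g 1043 encl [494.6 -38.4  76. ] mean [494.4 -38.3  76. ]
g 888 encl [501.1   0.8  76. ] mean [501.1   0.9  76. ]
```

move_arm([
  [[0.2,1,8,0,0,0],[0,0,8,0,0,0],[0,0,7,0,0,0],[0,0,7,0,0,0],[0,0,7,0,0,0],[0,0,7,0,0,0],[0,0,5,0,0,0],[0,0,3.4,0,0,0],[0,0,0,0,0,0],[0,0,0,0,0,0]],
])

```text
time_s: 28.93
eef_pos: [0.5071, 0.0388, 0.0503]
orientation: [-0.643, 0.766, -0.0, 0.0]
force: [-0.5, -0.4, 3.8]
finger_gap: 0.0192
finger_force: 20.0
```

```bash
python3 plan.py 507.5 38.9 51 170.1
```

```text
t 28.9 p [507.1  38.8  50.3] yaw 170.0 tilt [ 0. -0. -1.] F [-0.5 -0.4  3.8] gap 19.2 q6 -0.64
tool shift [-0.2 -0.4 -0.7]
turn about tool z -0.1
```

move_arm([
  [[0,0,0,0,0,0],[0,0,0,0,0,0],[0,0,0,0,0,0],[0,0,0,0,0,0],[0,0,0,0,0,0],[0,0,-38,0,0,0],[0,0,-38,0,0,0],[0,0,-38,0,0,0],[0,0,-38,0,0,-5.1],[0,0,0,0,0,-5.1]],
], grip=0.6)

```text
time_s: 29.77
eef_pos: [0.5107, 0.0397, 0.2101]
orientation: [0.71, -0.704, 0.003, -0.005]
force: [1.1, 0.2, 0.6]
finger_gap: 0.0525
finger_force: 0.0
```

move_arm([
  [[-35,-2.9,0,0,0,0],[-35,-2.9,0,0,0,0],[-35,-2.9,0,0,0,0],[-35,-2.9,0,0,0,0],[-35,-2.9,0,0,0,0],[-35,-2.9,0,0,0,0],[-35,-2.9,0,0,0,0],[0,0,0,0,0,0],[0,0,0,0,0,0],[0,0,0,0,0,0]],
])

```text
time_s: 30.6
eef_pos: [0.5258, 0.2838, 0.2016]
orientation: [0.709, -0.706, -0.0, 0.001]
force: [-0.1, -0.2, -0.1]
finger_gap: 0.0526
finger_force: 0.0
```

```bash
python3 plan.py 530 318 200
python3 - <<'E'
from wr import *
s,H,S,V,W=caps('wrist','g',.07,'w2')
Z=W[...,2]
r=(Z>.1)&(Z<.118)&(W[...,1]>.2)&(V<90); print('handle',r.sum(), rect(s,cv2.erode(r.astype(np.uint8),np.ones((3,3)))>0,.11) if r.sum()>100 else '')
r=(Z>.066)&(Z<.086)&(H<20)&(S>150)&(W[...,1]>.15); print('top',r.sum(), rect(s,r,.076) if r.sum()>100 else '')
caps('top','g',.07)
E
```

```text
t 30.6 p [525.8 283.8 201.6] yaw -179.8 tilt [ 0.001  0.001 -1.   ] F [-0.1 -0.2 -0.1] gap 52.6 q6 -0.82
tool shift [-34.2  -4.3   1.6]
handle 1095 (array([529.1, 307.8]), array([14.6, 44.1]), np.float32(90.5))
top 8772 (array([529.6, 288.7]), array([ 64.9, 117.4]), np.float32(91.8))
```

View pics/w2.png

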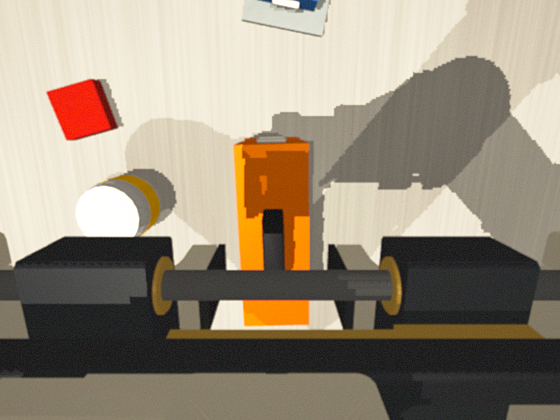

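Wrist view: cover end at (270,140), handle from (272,210) down to where the gripper bar hides it; tin and magnet are clear to the left. Checking the tubes from the side camera before committing.

Run:
```python
from wr import *
s,H,S,V,W=caps('side','g',.05)
c=s['img'][150:300,220:400];cv2.imwrite('pics/s2.png',cv2.resize(c,None,fx=4,fy=4)[:,:,::-1])
s=snap('wrist');W=world(s);hsv=cv2.cvtColor(s['img'],cv2.COLOR_RGB2HSV)
m=(hsv[...,0]<20)&(hsv[...,1]>140)&(W[...,2]>.066)&(W[...,2]<.086)
for f,n in((min,'L'),(max,'R')):
    p=np.array([ray(s,f(np.nonzero(m[r])[0]),r,.076)[:2]*1000 for r in range(155,235,4)])
    k=np.polyfit(p[:,1],p[:,0],1);print(n,k,'ang',90-np.degrees(np.arctan(k[0])))
```

```text
g 61 encl [499.5  55.6  76. ] mean [499.1  55.6  76. ]
L [-2.90430782e-02  5.70063207e+02] ang 91.66357816945437
R [-3.61743410e-02  5.08332226e+02] ang 92.07173370060016
```

View pics/s2.png

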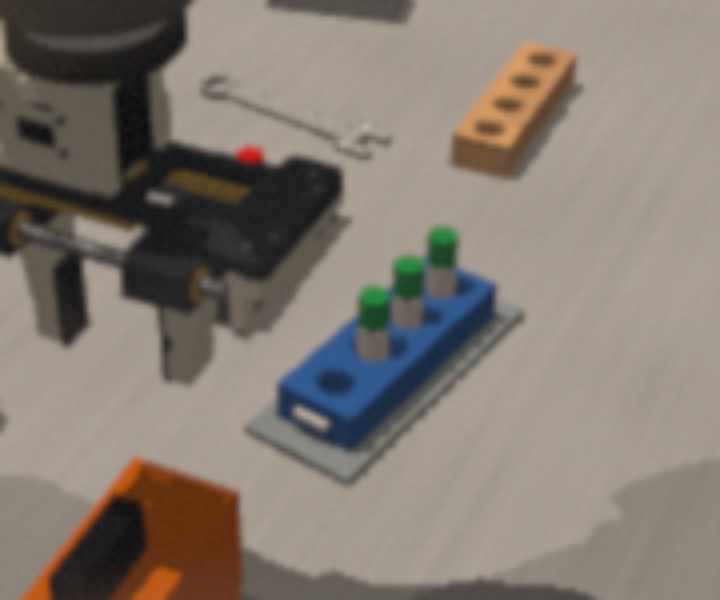

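Three fresh tubes are seated in the case (green caps), the rack is empty, and both spent tubes are in the tray. Now the cover: axis 91.9°, handle centre about (529.7, 316.8).

move_arm([
  [[0,0,0,0,0,-1.7],[-16.5,-2.6,0,0,0,0],[-16.4,-2.5,0,0,0,0],[0,0,20,0,0,0],[0,0,20,0,0,0],[0,0,20,0,0,0],[0,0,20,0,0,0],[0,0,0,0,0,0],[0,0,0,0,0,0],[0,0,0,0,0,0]],
])

```text
time_s: 31.63
eef_pos: [0.531, 0.3178, 0.1233]
orientation: [0.719, -0.695, 0.0, -0.001]
force: [0.1, 0.9, 0.4]
finger_gap: 0.0524
finger_force: 0.0
```

```bash
python3 plan.py 529.7 316.8 83 181.9
python3 - <<'E'
from wr import *
s=snap('wrist','w3');W=world(s);hsv=cv2.cvtColor(s['img'],cv2.COLOR_RGB2HSV)
m=(hsv[...,0]<20)&(hsv[...,1]>140)&(W[...,2]>.066)&(W[...,2]<.086)
v,u=np.nonzero(m);print(u.min(),u.max(),v.min(),v.max());print('ymin',np.percentile(W[m][:,1],.5))
r=v.min()+8;print([np.round(1000*ray(s,f(np.nonzero(m[r])[0]),r,.076),1) for f in(min,max)])
r=v.min()+1;print('end',np.round(1000*ray(s,u.mean(),r,.076),1))
E
```

```text
t 31.6 p [531.  317.8 123.3] yaw -178.1 tilt [-0.001 -0.001 -1.   ] F [0.1 0.9 0.4] gap 52.4 q6 -0.82
tool shift [ 1.   1.3 40.3]
turn about tool z 0.0
228 336 94 329
ymin 0.24954086196794853
[array([499.3, 234.4,  76. ]), array([499.3, 234.4,  76. ])]
end [531.  231.5  76. ]
```

move_arm([
  [[0,1,20,0,0,0],[0,0,20,0,0,0],[0,0,0,0,0,0],[0,0,0,0,0,0],[0,0,0,0,0,0]],
])

```text
time_s: 32.1
eef_pos: [0.5301, 0.3176, 0.0839]
orientation: [0.719, -0.695, 0.0, -0.001]
force: [-0.3, 0.9, 1.0]
finger_gap: 0.0523
finger_force: 0.0
```

move_arm([
  [[0,0,0,0,0,0],[0,0,0,0,0,0],[0,0,0,0,0,0],[0,0,0,0,0,0],[0,0,0,0,0,0],[0,0,0,0,0,0],[0,0,0,0,0,0],[0,0,0,0,0,0],[0,0,0,0,0,0]],
], grip=0, newtons=50)

```text
time_s: 32.85
eef_pos: [0.5291, 0.3168, 0.0821]
orientation: [0.719, -0.695, -0.0, 0.0]
force: [-1.0, -1.4, 0.8]
finger_gap: 0.0173
finger_force: 50.0
```

```bash
python3 plan.py 503.9 20 250 170.1
```

```text
t 32.9 p [529.1 316.8  82.1] yaw -178.1 tilt [ 0.  0. -1.] F [-1.  -1.4  0.8] gap 17.3 q6 -0.82
tool shift [ 295.9   35.1 -167.8]
turn about tool z 11.8
```

move_arm([
  [[0,0,-15,0,0,0],[0,0,-30,0,0,0],[0,0,-30,0,0,0],[0,0,-30,0,0,0],[0,0,-20,0,0,0],[0,0,0,0,0,3],[0,0,0,0,0,3],[0,0,0,0,0,3],[0,0,0,0,0,2.8],[0,0,0,0,0,0]],
])

```text
time_s: 33.68
eef_pos: [0.5289, 0.3167, 0.2065]
orientation: [-0.643, 0.766, 0.0, -0.001]
force: [-0.6, 0.1, -3.3]
finger_gap: 0.0176
finger_force: 50.0
```

move_arm([
  [[0,0,0,0,0,0],[0,0,0,0,0,0],[0,0,0,0,0,0],[0,0,0,0,0,0]],
])

```text
time_s: 34.02
eef_pos: [0.5292, 0.3169, 0.207]
orientation: [-0.644, 0.765, 0.0, -0.0]
force: [-0.2, -0.1, -2.9]
finger_gap: 0.0175
finger_force: 50.0
```

```bash
python3 plan.py 503.9 19.6 207 170.1
cat > cov.py <<'E'
from wr import *
from scipy.spatial.transform import Rotation as Ro
s=snap('wrist','w4');st=bot.get_state();p=st['eef_pos'];R=Ro.from_quat(st['orientation']).as_matrix()
W=world(s);hsv=cv2.cvtColor(s['img'],cv2.COLOR_RGB2HSV)
T=(W-p)@R*1000   # tool frame mm
zt=p[2]-.0821+.076
m=(hsv[...,0]<20)&(hsv[...,1]>140)&(abs(W[...,2]-zt)<.006)
v,u=np.nonzero(m);print('rows',v.min(),v.max(),'z',np.median(W[m][:,2]),zt, 'z by end', [np.median(W[m&(abs(T[...,0]-a)<6)][:,2]).round(4) for a in(40,60,78)])
f=lambda u,v:R.T@(ray(s,u,v,zt)-p)*1000
L=[];Rr=[]
for r in range(v.min()+8,v.min()+90,4):
    c=np.nonzero(m[r])[0];L.append(f(c.min()-.5,r));Rr.append(f(c.max()+.5,r))
for n,q in(('L',L),('R',Rr)):
    q=np.array(q);k=np.polyfit(q[:,0],q[:,1],1);res=q[:,1]-np.polyval(k,q[:,0]);print(n,'tool y at x=0:',k[1].round(1),'at 80:',np.polyval(k,80).round(1),'slope deg',np.degrees(np.arctan(k[0])).round(2),res.std().round(2))
print('end tool x',[f(280,np.nonzero(m[:,c])[0].min()-.5)[0].round(1) for c in(265,280,295)])
E
python3 cov.py
```

```text
t 34.0 p [529.2 316.9 207. ] yaw 170.2 tilt [ 0.  0. -1.] F [-0.2 -0.1 -2.9] gap 17.5 q6 -1.03
tool shift [ 2.973e+02 -2.590e+01  1.000e-01]
turn about tool z 0.1
rows 87 329 z 0.20099955989104415 0.2009302191964102 z by end [np.float64(0.201), np.float64(0.201), np.float64(0.2012)]
L tool y at x=0: -119.4 at 80: 28.3 slope deg 61.56 6.0
R tool y at x=0: 31.9 at 80: 32.1 slope deg 0.16 0.15
end tool x [np.float64(86.5), np.float64(86.5), np.float64(86.5)]
```

View pics/w4.png

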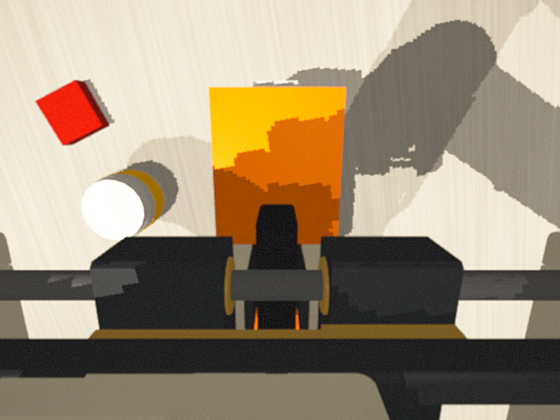

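move_arm([
  [[15,-1.3,0,0,0,0],[30,-2.6,0,0,0,0],[35,-3,0,0,0,0],[35,-3,0,0,0,0],[35,-3,0,0,0,0],[35,-3,0,0,0,0],[35,-3,0,0,0,0],[35,-3,0,0,0,0],[28,-2.5,0,0,0,0],[15.7,-1.4,0,0,0,0]],
])

```text
time_s: 34.9
eef_pos: [0.5022, 0.0152, 0.2075]
orientation: [-0.643, 0.766, -0.0, 0.0]
force: [0.2, 0.6, -2.6]
finger_gap: 0.0177
finger_force: 50.0
```

move_arm([
  [[0,0,0,0,0,0],[0,0,10,0,0,0],[0,0,10,0,0,0],[0,0,0,0,0,0],[0,0,0,0,0,0],[0,0,0,0,0,0],[0,0,0,0,0,0],[0,0,0,0,0,0]],
])

```text
time_s: 35.57
eef_pos: [0.5036, 0.0187, 0.1874]
orientation: [-0.644, 0.765, -0.0, 0.0]
force: [0.3, 0.6, -3.0]
finger_gap: 0.0181
finger_force: 50.0
```

```bash
python3 plan.py 503.8 18.1 125 170.1
```

```text
t 35.6 p [503.6  18.7 187.4] yaw 170.2 tilt [-0. -0. -1.] F [ 0.3  0.6 -3. ] gap 18.1 q6 -0.6
tool shift [ 0.6 -0.3 62.4]
turn about tool z 0.1
```

move_arm([
  [[0.6,-0.2,12,0,0,0.1],[0,0,15,0,0,0],[0,0,15,0,0,0],[0,0,12,0,0,0],[0,0,8,0,0,0],[0,0,0,0,0,0],[0,0,0,0,0,0],[0,0,0,0,0,0]],
])

```text
time_s: 36.23
eef_pos: [0.5041, 0.0178, 0.126]
orientation: [-0.643, 0.766, -0.0, 0.001]
force: [-0.8, -0.2, -2.4]
finger_gap: 0.0178
finger_force: 50.0
```

move_arm([
  [[0,0,4,0,0,0],[0,0,4,0,0,0],[0,0,4,0,0,0],[0,0,4,0,0,0],[0,0,3,0,0,0],[0,0,0,0,0,0],[0,0,0,0,0,0]],
])

```text
time_s: 36.82
eef_pos: [0.5033, 0.0176, 0.1059]
orientation: [-0.643, 0.766, 0.0, -0.0]
force: [0.1, -0.1, -3.3]
finger_gap: 0.0178
finger_force: 50.0
```

```bash
python3 plan.py 503.8 18.1 101 170.1
```

```text
t 36.8 p [503.3  17.6 105.9] yaw 170.0 tilt [ 0.  0. -1.] F [ 0.1 -0.1 -3.3] gap 17.8 q6 -0.6
tool shift [-0.6 -0.4  4.9]
turn about tool z -0.1
```

move_arm([
  [[0,0,3,0,0,0],[0,0,3,0,0,0],[0,0,3,0,0,0],[0,0,2,0,0,0],[0,0,2,0,0,0],[0,0,0,0,0,0]],
])

```text
time_s: 37.32
eef_pos: [0.504, 0.0177, 0.0939]
orientation: [-0.643, 0.766, -0.0, 0.001]
force: [-0.0, 0.5, -7.8]
finger_gap: 0.018
finger_force: 50.0
```

```bash
python3 plan.py 503.8 18.1 88.6 170.1
```

```text
t 37.3 p [504.   17.7  93.9] yaw 170.0 tilt [-0.    -0.001 -1.   ] F [-0.   0.5 -7.8] gap 18.0 q6 -0.6
tool shift [-0.4  0.2  5.3]
turn about tool z -0.1
```

move_arm([
  [[0,0,2,0,0,0],[0,0,2,0,0,0],[0,0,1.5,0,0,0],[0,0,1.5,0,0,0],[0,0,0,0,0,0],[0,0,0,0,0,0]],
])

```text
time_s: 37.82
eef_pos: [0.5044, 0.0187, 0.0883]
orientation: [-0.643, 0.766, -0.0, 0.001]
force: [-9.2, 8.6, 25.5]
finger_gap: 0.0177
finger_force: 50.0
```

```bash
python3 plan.py 503.8 18.1 88.6 170.1
```

```text
t 37.8 p [504.4  18.7  88.3] yaw 170.1 tilt [-0.001 -0.002 -1.   ] F [-9.2  8.6 25.5] gap 17.7 q6 -0.6
tool shift [ 0.7  0.4 -0.3]
turn about tool z -0.0
```

move_arm([
  [[0,0,0,0,0,0],[0,0,0,0,0,0],[0,0,0,0,0,0],[0,0,0,0,0,0],[0,0,0,0,0,0],[0,0,0,0,0,0],[0,0,0,0,0,0],[0,0,0,0,0,0]],
], grip=0.6)

```text
time_s: 38.48
eef_pos: [0.5034, 0.0175, 0.086]
orientation: [-0.643, 0.766, 0.0, -0.0]
force: [-0.1, 1.9, 0.5]
finger_gap: 0.0524
finger_force: 0.0
```

move_arm([
  [[0,0,-10,0,0,0],[0,0,-30,0,0,0],[0,0,-35,0,0,0],[0,0,-35,0,0,0],[40,0,0,0,0,0],[40,0,0,0,0,0],[40,0,0,0,0,0],[40,0,0,0,0,0],[40,0,0,0,0,0],[40,0,0,0,0,0]],
])

```text
time_s: 39.32
eef_pos: [0.4612, -0.2205, 0.1974]
orientation: [-0.643, 0.766, -0.001, 0.0]
force: [1.6, 0.7, -0.3]
finger_gap: 0.0526
finger_force: 0.0
```

```bash
python3 plan.py
python3 - <<'E'
from wr import *
s=snap('top');W=world(s);hsv=cv2.cvtColor(s['img'],cv2.COLOR_RGB2HSV)
box=np.zeros(W.shape[:2],bool);box[220:300,220:330]=1
o=box&(hsv[...,0]<20)&(hsv[...,1]>140)
t=o&(abs(W[...,2]-.0825)<.01);h=box&(W[...,2]>.106)&(W[...,2]<.125)
print(rect(s,cv2.morphologyEx((t|h).astype(np.uint8),cv2.MORPH_CLOSE,np.ones((5,5))),.0825),'handle',rect(s,h,.1165))
P=W[t];A=np.c_[P[:,:2]-P[:,:2].mean(0),np.ones(len(P))];print('plane slope,z',np.linalg.lstsq(A,P[:,2],rcond=None)[0].round(4))
s=snap('side');c=s['img'][150:300,220:400];cv2.imwrite('pics/s3.png',cv2.resize(c,None,fx=4,fy=4)[:,:,::-1])
E
```

```text
t 39.3 p [ 461.2 -220.5  197.4] yaw 170.0 tilt [-0.    -0.001 -1.   ] F [ 1.6  0.7 -0.3] gap 52.6 q6 -0.11Traceback (most recent call last):
  File "<stdin>", line 6, in <module>
  File "m.py", line 7, in rect
    c=max(cv2.findContours(mask.astype(np.uint8),0,2)[0],key=cv2.contourArea).reshape(-1,2)
      ~~~^^^^^^^^^^^^^^^^^^^^^^^^^^^^^^^^^^^^^^^^^^^^^^^^^^^^^^^^^^^^^^^^^^^^
ValueError: max() iterable argument is empty
```

move_arm([
  [[40,0,0,0,0,0],[40,0,0,0,0,0],[40,-10,0,0,0,0],[40,-10,0,0,0,0],[0,0,0,0,0,0],[0,0,0,0,0,0],[0,0,0,0,0,0]],
])

```text
time_s: 39.95
eef_pos: [0.4533, -0.3799, 0.1963]
orientation: [-0.642, 0.766, 0.0, -0.0]
force: [-0.4, -0.3, -0.5]
finger_gap: 0.0525
finger_force: 0.0
```

Run:
```python
from wr import *
s=snap('side');c=s['img'][150:300,220:400]
cv2.imwrite('pics/s3.png',cv2.resize(c,None,fx=4,fy=4)[:,:,::-1])
s=snap('top','t3');W=world(s);hsv=cv2.cvtColor(s['img'],cv2.COLOR_RGB2HSV)
box=np.zeros(W.shape[:2],bool);box[220:300,220:330]=1
o=box&(hsv[...,0]<25)&(hsv[...,1]>120)
t=o&(abs(W[...,2]-.0825)<.012);h=box&(W[...,2]>.102)&(W[...,2]<.13);print(o.sum(),t.sum(),h.sum())
if h.sum()>30 and t.sum()>100:
  print(rect(s,cv2.morphologyEx((t|h).astype(np.uint8),cv2.MORPH_CLOSE,np.ones((5,5))),.0825),'handle',rect(s,h,.1165))
  P=W[t];A=np.c_[P[:,:2]-P[:,:2].mean(0),np.ones(len(P))];print('plane slope,z',np.linalg.lstsq(A,P[:,2],rcond=None)[0].round(4))
```

```text
1875 1805 217
(array([505.9,  21.7]), array([176.3,  65.2]), np.float32(80.0)) handle (array([505.7,  21.8]), array([63.5, 18.2]), np.float32(80.0))
plane slope,z [-0.0005  0.0006  0.0821]
```

View pics/s3.png

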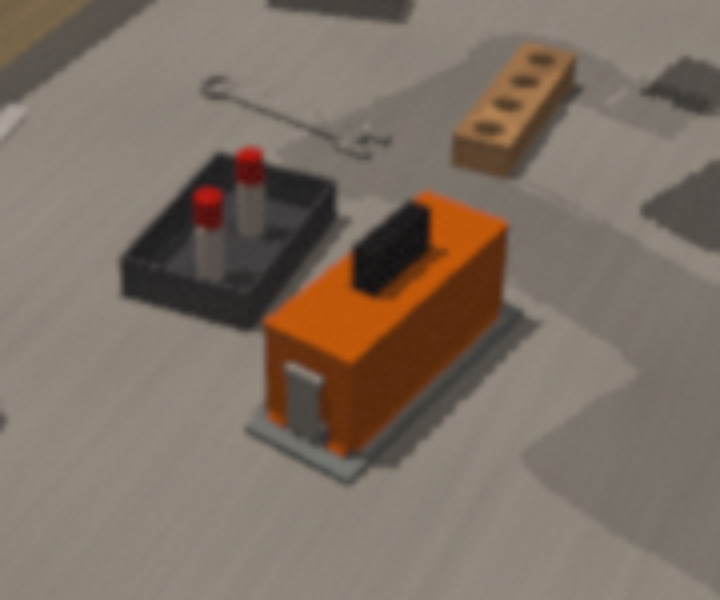

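View pics/t3.png

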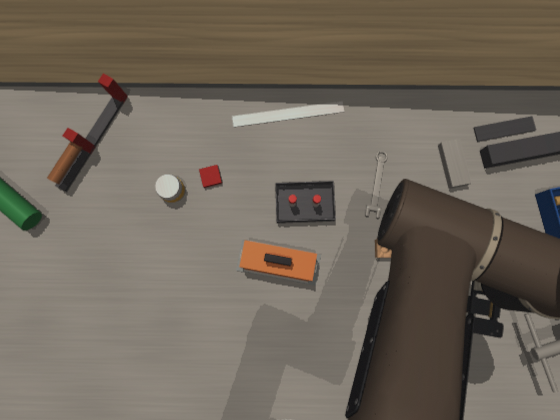

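The cover sits level (plane slope about 0). Its top is at 82 mm, which is home, its axis is 80.0° as for the case, and it is centred on the case. Both spent tubes stand in the tray and the bystanders have not moved.

```bash
python3 -c "
from rig import bot
print(bot.close_job())"
```

```text
the job is handed in; nothing more can be done
None
```

The job is handed in at about 40 s of the 210 s allowed: both spent tubes are in the tray, all three fresh tubes are down in the case, and the cover measures level and fully home. I judged the clips from the cover's height and the press force, because the clip angles could not be read directly, and the hand-in returned no verdict.

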